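# Load the sample cell and hold the photometer shutter half open

### The job

Take the amber sample cell with the orange cap and lower it (do not drop it) into the square well of the photometer, fully home, with the tab of its cap pointing along the orange index line, then let go of it. Then press the black pad of the orange shutter lever down with the fingers until the needle stands in the green sector of its dial, never as far as the red sector, and finish while still holding it there: the lever is spring-loaded, so the program ends with the hand pressing. Leave the other two cells, the jar with the red cap, the beaker and the handheld meter where they are.

Things in the scene. Friction and masses are not known exactly. Their poses are not given: they have to be found in the camera images.
- photometer: Grey instrument fixed to the bench, 240 (x) by 320 (y) by 90 mm high. Origin: centre of its underside; x points away from its front (display side, towards the robot), y left, z up. In its top: a square well at y = -100 mm, with an orange index line from it towards the front (-x); lever pivot at y = +10 mm with a white dial plate (66 mm wide) above it, reaching 223 mm above the bench.
- well_floor (a point): Centre of the floor of the well, 45 mm below the instrument's top; axes as the photometer's. The well is 30 mm square, 45 mm deep, its sides parallel to the photometer's x and y, with a 3 mm chamfer at the mouth and a thin black frame round it. A cell in it stands 40 mm proud.
- cell: The sample cell to load: AMBER glass, ORANGE cap. Upright, 85 mm high, 60 to 130 g; body 25 mm square, cap 30 mm square, 71 to 85 mm up; a tab (12 mm wide, 6 thick) juts 13 mm from one cap side. Origin: centre of its underside; z up; the tab points along its own -x. Right way round when its axes are parallel to the photometer's. Grip the cap sides facing its y.
- cell_tab (a point): The end region of the orange cap's tab, 26 mm from the cell's axis along its -x, 82 mm above its underside.
- cell_blue: Another cell, to be left alone: clear glass, BLUE cap. Upright, 85 mm high, 60 to 130 g; body 25 mm square, cap 30 mm square, 71 to 85 mm up; a tab (12 mm wide, 6 thick) juts 13 mm from one cap side. Origin: centre of its underside.
- cell_white: Another cell, to be left alone: green glass, WHITE cap. Upright, 85 mm high, 60 to 130 g; body 25 mm square, cap 30 mm square, 71 to 85 mm up; a tab (12 mm wide, 6 thick) juts 13 mm from one cap side. Origin: centre of its underside.
- shutter (a joint): Orange shutter lever: rad, 0 = at rest, grows as pressed down, stop 0.55. Hinge along photometer x, at x 0, y +10 mm, 145 mm above the bench; it points to +y, 110 mm to mid pad, rising 0.27 rad at rest, level at 0.27. Spring return: 4 N on the pad to start, 6 at 0.27, 8 at the stop. Black needle, upright at 0.27. Green 0.20-0.34 (pad 22 to 37 mm down), red from 0.42.
- pad_top (a point): Centre of the upper face of the black pad (30 mm square, 8 mm thick) on the lever's free end, where to press; it tilts with the lever; at rest about 184 mm above the bench, about 155 mm when the needle is in the middle of the green.
- red_cap: Yellow jar with red cap, 56 mm across, 100 mm high; leave alone. Origin: centre of its underside.
- beaker: Glass beaker, 72 mm across, 90 mm high; leave alone. Origin: centre of its underside.
- handheld: Blue handheld meter lying flat, 190 by 85 by 34 mm; leave alone. Origin: centre of its underside.

How it is judged:
On the way, in this order (a step that is already met when the one before it is completed fails the run):
1. the orange-capped cell stands on the floor of the well, its tab along the index line, and is let go (z of cell in the frame of well_floor below 0.004 m and horizontal distance between cell and well_floor below 0.006 m and angle between cell's own z axis and vertical below 0.1 rad and x of cell_tab in the frame of well_floor below -0.018 m and contact force between the fingers and cell below 0.1 N), for 0.2 s.
2. the fingers press the pad with the needle in the green (value of joint shutter between 0.19 and 0.35 rad and contact force between the fingers and shutter above 2 N), for 0.3 s.
At the end, for the whole second after the job is handed in: Cell on the well floor (height within 4 mm, centre 6 mm, upright 0.1 rad), tab end 18 mm or more towards the index line, untouched and at rest; fingers still press the pad with over 2 N, lever between 0.19 and 0.35 rad (green is 0.20 to 0.34) (all of step 2 and z of cell in the frame of well_floor below 0.004 m and horizontal distance between cell and well_floor below 0.006 m and angle between cell's own z axis and vertical below 0.1 rad and x of cell_tab in the frame of well_floor below -0.018 m and contact force between the arm and cell below 0.1 N and linear speed of cell below 0.02 m/s); the arm keeps its last pose, push and grip.
It fails at once if the lever is pressed into the red sector (value of joint shutter above 0.42 rad).
It fails at once if the cell is dropped into the well: free of the fingers over the well, more than 25 mm above its floor (contact force between the fingers and cell below 0.02 N and horizontal distance between cell and well_floor below 0.03 m and z of cell in the frame of well_floor above 0.025 m).
It fails at once if another cell, the jar, the beaker or the handheld meter is moved by more than 25 mm (distance of any of cell_blue, cell_white, red_cap, beaker, handheld from where it was at the start of the episode above 0.025 m).
It also fails if it takes over 48 s, if anything falls off the work surface, if the arm or the gripper's body presses on something with over 40 N, if the wrist force passes 120 N, or if a joint passes its speed limit or range.

### The arm

A 6-joint arm with a two-finger parallel gripper is mounted at the origin on the work surface. World frame = base frame: x ahead of the robot, y to its left, z up, the work surface at z = 0. Lengths are in m, angles in rad, forces in N, time in s.
With the tool pointing down it reaches from about 0.3 to 0.825 m from the base axis. Payload 5.4 kg.
Tool frame: the origin (TCP) lies at the centre of the arm's flange, where the gripper is bolted on; the fingertips stand 190 mm ahead of it and the grasp point (between the pads) lies 171 mm ahead of it; z points along the fingers, y is the line along which they close (so a half turn about z gives the same grasp; the last joint's range is limited). The gripper opens to 92 mm and grips with 3 to 60 N. Pads are 20 mm wide; open, the fingers measure 128 mm over their backs; the gripper's body (75 mm by 189 mm) begins 69 mm behind the grasp point.
Start: joints at [-1.463, 0.158, 1.597, -0, 1.386, -0.21], TCP at [0.18, -0.546, 0.405] pointing down, gripper open.
Joint ranges: [-2.91, 2.91], [-0.94, 2.29], [0.18, 2.7], [-1.29, 4.43], [0.17, 2.64], [-3, 3]. Speed limits (rad/s): [2.57, 2.57, 3.14, 3.14, 3.14, 3.14].

### API

Orientations are given as a rotation vector (axis times angle).
In Python, from cell import state, imaging, ctrl gives the robot as it stands.
- The arm moves only by the tool step_arm, never from a script. Its argument "motion" is a list of rows, each an object of numbers: "gripper": the finger opening in mm, from 0 to 91.9; "dx", "dy", "dz": the shift along the tool's x, y, z in mm; "turn": the turn about the tool's z in rad. A call has 1 to 12 rows; each row shifts and turns the commanded pose from where the row before left it, along the tool's axes as they then stand; what a row does not reach is not made up. A row lasts 1/8 s, in which the tool goes at most 62.5 mm and 10.7 degrees, less where a joint would pass 70% of its speed; a pose out of reach is approached as far as the arm can. A call is refused whole if a number of a shift passes 62.5 or a number of a turn 0.188, either way. A call with a gripper value outside its range is refused whole. The fingers move at their own pace and stop on an object; "squeeze" is the grip in N (left out, the last holds). Time passes only in rows, so rows that do not move let the fingers close. It gives the time, the measured TCP pose, the force, the opening and the grip force at its end, in the units of the state.
- state(): the state, without advancing time (a new reading comes with each control period).
- imaging.read_camera(name): name is "scene" or "top"; returns a dict with "frame" (400x640x3 uint8, red, green, blue), "K" (3x3 intrinsics, pixels), "distortion" ([k1, k2, p1, p2, k3] as OpenCV has them; the pictures are not rectified), "rvec" (rotation vector, rad) and "tvec" (3), from world to camera coordinates, as OpenCV has them. Camera axes: x right, y down, z forward; pixel columns grow to the right and rows downward; lengths in m; the calibration is good to about 2 mm. A picture is of the moment at which its call begins. There is no depth.
- ctrl.sign_off(): hands the job in; it is judged then, once.
The state is a dict: "t": time; "q": joint angles; "joint_vel": joint speeds; "joint_torque": joint torques, N m; "tool_pos": TCP position; "ee_rot": TCP orientation; "force": force on the tool from outside, world axes, zero at the start; "wrist_torque": the same for the moment, N m; "gripper_width": finger opening in m; "gripper_force": force on a finger pad.
Only numpy, scipy, OpenCV 4.12 (cv2) and the standard library are available. Lean on these libraries where they do the work, as an engineer would, in place of code of your own. Each camera call takes 0.05 s, during which the arm holds its last target. There are 200 camera calls.

## Working session

There is one attempt and no reset: what is moved stays moved. The work goes in short steps, Python scripts to look and compute and a tool call to move; the robot and the scene stay as the last step left them, time stands still between calls to the robot, and variables do not carry over. Pictures are saved under pics/ and viewed, at most 10 in all, crops included, and the job is handed in when it is done.

Besides the shell and the picture viewer there is one more tool, called after "Call:" by a JSON object that holds its "name" and its "arguments". step_arm: Moves the arm, as the interface text tells. Its arguments: {"type":"object","properties":{"motion":{"type":"array"},"squeeze":{"type":"number"}},"required":["motion"]}

```bash
ls; mkdir -p pics
cat > h.py <<'E'
import numpy as np, cv2
from cell import state, imaging, ctrl
def cam(n): return imaging.read_camera(n)
def ray(c,px):
    u=cv2.undistortPoints(np.array([[px]],float),np.array(c["K"],float),np.array(c["distortion"],float))[0,0]
    R,_=cv2.Rodrigues(np.array(c["rvec"],float)); t=np.array(c["tvec"],float).ravel()
    d=R.T@np.array([u[0],u[1],1.]); return -R.T@t, d/np.linalg.norm(d)
def onz(c,px,z):
    o,d=ray(c,px); return o+d*(z-o[2])/d[2]
def tri(c1,p1,c2,p2):
    o1,d1=ray(c1,p1);o2,d2=ray(c2,p2)
    s=np.linalg.lstsq(np.c_[d1,-d2],o2-o1,rcond=None)[0]
    a=o1+s[0]*d1;b=o2+s[1]*d2
    return (a+b)/2,np.linalg.norm(a-b)
def proj(c,P): return cv2.projectPoints(np.array(P,float).reshape(-1,3),np.array(c["rvec"],float),np.array(c["tvec"],float),np.array(c["K"],float),np.array(c["distortion"],float))[0].reshape(-1,2)
E
python3 - <<'E'
from h import *
import pickle
s=state();print(s)
for n in("scene","top"):
    c=cam(n);pickle.dump(c,open(n+".pkl","wb"));cv2.imwrite(f"pics/{n}0.png",c["frame"][:,:,::-1])
    print(n,ray(c,(320,200)))
E
```

```text
pics
{'t': 0.0, 'q': array([-1.46307672e+00,  1.59045049e-01,  1.59818206e+00, -2.38003383e-05,
        1.38617223e+00, -2.10097527e-01]), 'joint_vel': array([-4.32248453e-04, -1.76872463e-04, -5.58788660e-04,  1.30766638e-03,
        1.25665892e-03, -3.67712606e-05]), 'joint_torque': array([-1.21446159e-03, -3.85578954e+01, -3.22106981e+01,  6.99825073e-02,
        3.79784871e-02, -1.72950818e-04]), 'tool_pos': array([ 0.17963328, -0.54594386,  0.40374597]), 'ee_rot': array([-3.10022655e+00, -4.96848662e-01, -1.08449285e-04]), 'force': array([-0.26163584, -0.46303998,  0.54466909]), 'wrist_torque': array([-0.05709173,  0.01163208, -0.0383614 ]), 'gripper_force': 0.0, 'gripper_width': 0.09150719519402077}
scene (array([ 1.26014137, -0.14635031,  1.33545615]), array([-0.52476668,  0.09495513, -0.84593348]))
top (array([ 0.32129121, -0.0387291 ,  1.49319654]), array([ 0.15066671,  0.01345002, -0.98849312]))
```

View pics/scene0.png

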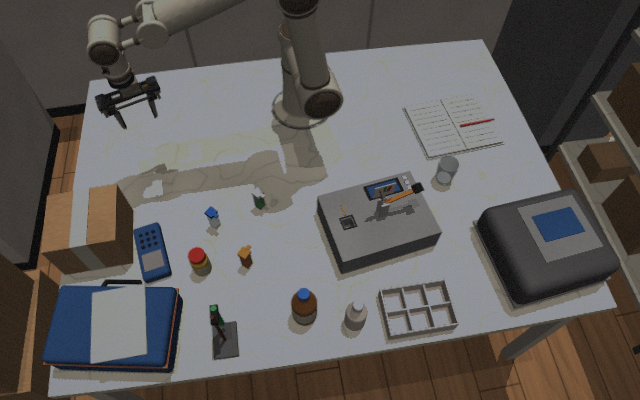

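View pics/top0.png

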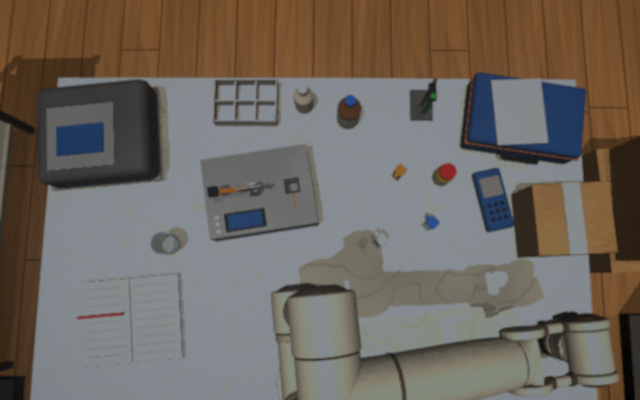

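The scene view shows the orange cap at about (246,252), the well at (347,221) and the lever pad at (418,187). In the top view they are at (400,171), (292,185) and (213,191). The photometer is slightly rotated. Next I'll enlarge these regions.

Run:
```python
from h import *
import pickle
def crop(n,x,y,w,h,k):
    f=pickle.load(open(n+".pkl","rb"))["frame"][y:y+h,x:x+w,::-1]
    f=cv2.convertScaleAbs(f,alpha=1.5)
    return cv2.resize(f,(w*k,h*k),interpolation=cv2.INTER_CUBIC)
A=np.hstack([crop("scene",226,235,40,50,6),crop("scene",310,170,140,75,4)[:300]])
B=np.hstack([crop("top",380,150,40,50,6),crop("top",196,140,140,75,4)[:300]])
cv2.imwrite("pics/m.png",np.vstack([A,B]))
```

```text
(no output)
```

View pics/m.png

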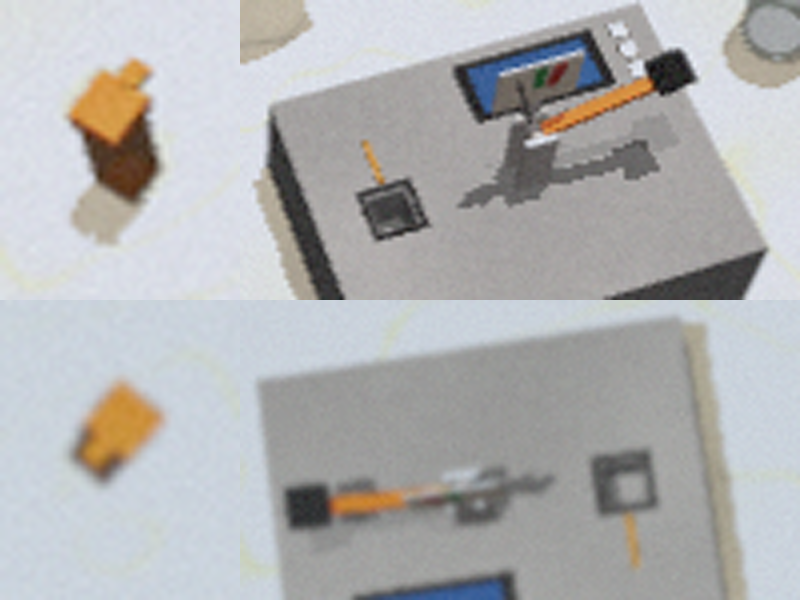

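The crops show the cell's tab pointing up-right in the scene view, which is down-left in the top view. The well frame is centred near mosaic (392,208) in scene and (625,485) in top. Next step is masks and triangulation.

```bash
cat > m.py <<'E'
from h import *
import pickle
C={n:pickle.load(open(n+".pkl","rb")) for n in("scene","top")}
def comp(mask,seed,r=12):
    m=mask.astype(np.uint8); n,l,st,ce=cv2.connectedComponentsWithStats(m,connectivity=8)
    ks=[k for k in range(1,n) if np.hypot(*(ce[k]-seed))<r]
    k=max(ks,key=lambda k:st[k,4]); return l==k
def orange(n):
    h=cv2.cvtColor(C[n]["frame"],cv2.COLOR_RGB2HSV).astype(int)
    return (h[...,0]>10)&(h[...,0]<25)&(h[...,1]>170)&(h[...,2]>135)
def cent(m): y,x=np.nonzero(m); return np.array([x.mean(),y.mean()])
E
python3 - <<'E'
from m import *
cs,ct=C["scene"],C["top"]
# cap + tab (orange)
for n,s in(("scene",(245,252)),("top",(400,171))):
    m=comp(orange(n),np.array(s)); print(n,"cap area",m.sum(),cent(m))
    # opened = square without tab
    k=5 if n=="scene" else 5
    mo=cv2.morphologyEx(m.astype(np.uint8),cv2.MORPH_OPEN,cv2.getStructuringElement(cv2.MORPH_ELLIPSE,(k,k)))
    print(" opened",mo.sum(),cent(mo))
    y,x=np.nonzero(m); P=np.array([onz(C[n],(a,b),.085)[:2] for a,b in zip(x,y)])
    print(" hull rect on z=.085",P.mean(0),cv2.minAreaRect((P*1000).astype(np.float32)))
    for yy in range(y.min(),y.max()+1): print("".join(".#"[int(v)] for v in m[yy,x.min():x.max()+1]), " ","".join(".#"[int(v)] for v in mo[yy,x.min():x.max()+1]))
ps=[]
for n,s in(("scene",(347,221)),("top",(292,185))):
    f=C[n]["frame"]; g=f.max(2); sx,sy=s
    m=np.zeros(g.shape,bool); m[sy-13:sy+14,sx-13:sx+14]=g[sy-13:sy+14,sx-13:sx+14]<75
    print(n,g[sy-14:sy+15:2,sx-14:sx+15:2])
    m=comp(m,np.array(s)); h=cv2.convexHull(np.argwhere(m)[:,::-1].astype(np.float32))
    r=cv2.minAreaRect(h); M=cv2.moments(h); c=(M["m10"]/M["m00"],M["m01"]/M["m00"]);print(n,"well",r,c,m.sum()); ps.append(c)
    print(" z=.09",onz(C[n],c,.09))
print(tri(cs,ps[0],ct,ps[1]))
E
```

```text
scene cap area 32 [243.40625 250.375  ]
 opened 0 [nan nan]
 hull rect on z=.085 [ 0.62434774 -0.2580927 ] ((624.2426147460938, -257.2962341308594), (18.55826759338379, 39.36805725097656), 18.436365127563477)
.........#.#   ............
..........#.   ............
....######..   ............
....#..#....   ............
...#..####..   ............
..##..##.###   ............
.#.#........   ............
###.........   ............
###.........   ............
..#.........   ............
top cap area 14 [399.64285714 168.85714286]
 opened 0 [nan nan]
 hull rect on z=.085 [ 0.63088768 -0.25581961] ((631.9793701171875, -256.83465576171875), (9.115863800048828, 17.914175033569336), 0.3053540289402008)
.#.#...   .......
.##....   .......
#####.#   .......
#..#.##   .......
scene [[109 109 113 110 134 116 113 109 111 113 111 110 110 110 113]
 [108 109 112 110 107 133 110 111 112 113 115 112 113 109 113]
 [114 112 110 111 113 131 117 111 109 112 110 112 112 114 113]
 [113 109 109 114 113 124 122 112 113 111 114 109 110 114 112]
 [110 113 112 114 113 112 106 102  57  38 104 114 112 112 113]
 [1
[... 1506 characters left out ...]
67  89 110 110 110]
 [108 108 106 103  75  79  82  93  98 102 105 107 108 109 108]
 [107 106 107 106 105 106 106 115 112 111 110 112 107 107 109]
 [105 107 108 109 110 106 107 115 121 109 108 109 108 106 105]
 [108 107 109 109 107 108 108 110 123 110 109 111 109 109 110]]
top well ((291.3899841308594, 185.22998046875), (14.142136573791504, 14.283556938171387), 81.8698959350586) (291.36675461741424, 185.1706244503078) 137
 z=.09 [0.57901918 0.06523633 0.09      ]
(array([0.57889366, 0.06485884, 0.09040473]), np.float64(0.0006991143387485727))m.py:11: RuntimeWarning: Mean of empty slice.
  def cent(m): y,x=np.nonzero(m); return np.array([x.mean(),y.mean()])
  ret = ret.dtype.type(ret / rcount)
```

Run:
```python
from m import *
for n,(sx,sy) in(("scene",(245,254)),("top",(400,171))):
    h=cv2.cvtColor(C[n]["frame"],cv2.COLOR_RGB2HSV)
    print(n);w=h[sy-13:sy+16,sx-12:sx+13]
    for k in(1,2): print("\n".join(" ".join("%3d"%v for v in r) for r in w[...,k]),"\n")
# photometer top face from the top camera
f=C["top"]["frame"]; h=cv2.cvtColor(f,cv2.COLOR_RGB2HSV)
m=((h[...,2]<128)&(h[...,1]<60)); 
m=comp(m,np.array((262,190)),20)
c=max(cv2.findContours(m.astype(np.uint8),cv2.RETR_EXTERNAL,cv2.CHAIN_APPROX_NONE)[0],key=len)[:,0]
P=np.array([onz(C["top"],p,.09)[:2]*1000 for p in c],np.float32)
r=cv2.minAreaRect(P);print(r,cv2.boxPoints(r)); print(m.sum())
```

```text
scene
 10   8   8   8  10  13  13  12  13  13  15  12  13  15  15  15  13  15  15  13  13  15  15  13  13
 10   9  12  12  13  12  13  13  15  15  10  17  12  15  15  13  15  15  13  13  17  15  15  13  15
 10   8  12  12  10  12  13  13  13  13  12  15  12  15  10  16  15  13  13  12  13  15  13  13  13
 13   8  12  13  13  15  14  15  13  15  13  12  13  12  11  14  12  15  13  13  13  15  15  15  13
 13  12  13  15  15  13  15  15  12  13   8  12  12   7  86 155  78   9  13  13  12  13  12  16  10
 12  13  13  13  13  13  10   5   5  17  28  11  15  84 171 166 174 117  28  13  15  15  15  15  15
 13  13  13  15  15  12   8   5  33 100 162  99  87 153 166 176 169  97   8  12  13  15  13  12  13
 15  15  13  15  15   3  10  25  89 171 171 176 173 181 172 165 132   6  12  15  15  15  14  13  12
 15  13  16  15   8   9  19  46 149 179 170 168 177 178 172 176  39   3  12  13  13  13  16  13  15
 12  12  12   7   7  17  37 119 174 169 169 171 172 174 171 152  96  26   8  15  17  15  13  13  16
 13  15  12   3  12  39 118 174 175 169 170 180 171 170 171 172 171 124  12  13  12  14  13  1
[... 10023 characters left out ...]
 143 142 143 146 147 146 144 147 145 145 147 147 147 147 147 149 148 147 147 145 146 147 147
145 147 143 144 147 148 146 147 148 146 148 148 147 148 147 146 145 145 147 148 147 146 146 146 147
147 144 149 147 148 146 146 146 147 145 145 147 148 147 148 146 146 145 147 148 146 147 147 147 148
147 149 147 149 147 146 147 146 144 145 145 143 145 143 144 145 145 145 147 149 146 148 147 147 146
144 148 146 147 148 149 145 145 145 144 142 145 142 144 143 143 141 143 144 144 148 148 147 147 147 

((558.9556884765625, 153.7379150390625), (251.7244415283203, 338.5451354980469), 9.260979652404785) [[407.49268  300.5489  ]
 [461.97534  -33.5835  ]
 [710.4187     6.926941]
 [655.93604  341.05933 ]]
8758
```

```bash
cat > m2.py <<'E'
from m import *
K=8
def up(n,x0,y0,x1,y1):
    return cv2.resize(C[n]["frame"][y0:y1,x0:x1],None,fx=K,fy=K,interpolation=cv2.INTER_CUBIC)
def unup(p,x0,y0): return (np.asarray(p,float)+.5)/K-.5+np.array([x0,y0])
def hsv(f): return cv2.cvtColor(f,cv2.COLOR_RGB2HSV).astype(int)
def capmeas(n,seed,vth,z=.085):
    x0,y0=seed[0]-16,seed[1]-16; h=hsv(up(n,x0,y0,x0+32,y0+32))
    m=comp((h[...,1]>88)&(h[...,2]>vth)&(h[...,0]<30),np.array([128+4,128+4]),60).astype(np.uint8)
    o=cv2.morphologyEx(m,cv2.MORPH_OPEN,cv2.getStructuringElement(cv2.MORPH_ELLIPSE,(61,61)))
    def world(mm):
        c=max(cv2.findContours(mm,cv2.RETR_EXTERNAL,cv2.CHAIN_APPROX_NONE)[0],key=len)[:,0]
        return np.array([onz(C[n],p,z)[:2]*1000 for p in unup(c,x0,y0)],np.float32)
    r=cv2.minAreaRect(world(o)); ctr=unup(cent(o),x0,y0)
    t=m.copy(); t[cv2.dilate(o,np.ones((9,9)))>0]=0
    nn,l,st,ce=cv2.connectedComponentsWithStats(t); k=1+st[1:,4].argmax(); tab=unup(ce[k],x0,y0)
    w,tw=onz(C[n],ctr,z),onz(C[n],tab,z); d=tw-w
    print(n,"rect",r,"ctr",ctr,w,"tab",tab,"az deg",np.degrees(np.arctan2(d[1],d[0])),"dist",np.hypot(*d[:2]),"areas",m.sum()/64,o.sum()/64,st[k,4]/64)
    cn=[proj(C[n],[*(q/1000),z])[0] for q in cv2.boxPoints(r)]
    return proj(C[n],[r[0][0]/1000,r[0][1]/1000,z])[0]
E
python3 - <<'E'
from m2 import *
a=capmeas("scene",(245,252),115);b=capmeas("top",(400,171),115)
print(a,b,tri(C["scene"],a,C["top"],b))
# index line & pad
for n,(x0,y0,x1,y1),lab in(("scene",(333,200,347,217),"line"),("top",(286,193,300,208),"line")):
    h=hsv(up(n,x0,y0,x1,y1)); m=((h[...,1]>70)&(h[...,0]<30)).astype(np.uint8)
    y,x=np.nonzero(m); P=np.array([onz(C[n],p,.09)[:2] for p in unup(np.c_[x,y],x0,y0)])
    vx,vy,cx,cy=cv2.fitLine(P.astype(np.float32),cv2.DIST_L2,0,.01,.01).ravel(); print(n,lab,len(x)/64,np.degrees(np.arctan2(vy,vx)),P.mean(0))
pp=[]
for n,(x0,y0,x1,y1),sd in(("scene",(406,178,430,198),(418,187)),("top",(203,182,223,200),(213,191))):
    h=hsv(up(n,x0,y0,x1,y1)); m=comp(h[...,2]<45,(np.array(sd)-[x0,y0])*K,60)
    c=max(cv2.findContours(m.astype(np.uint8),cv2.RETR_EXTERNAL,cv2.CHAIN_APPROX_NONE)[0],key=len)
    M=cv2.minAreaRect(c); p=unup(M[0],x0,y0); pp.append(p); print(n,"pad",p,m.sum()/64,np.array(M[1])/K)
print(tri(C["scene"],pp[0],C["top"],pp[1]))
# photometer top edges, top view: fit far (+x) edge and left edge of the box on z=.09
E
```

```text
scene rect ((629.2445678710938, -256.9306640625), (28.565711975097656, 32.17036819458008), 49.780757904052734) ctr [243.86126525 251.88878474] [ 0.62952987 -0.25714947  0.085     ] tab [248.28043301 246.24183007] az deg 139.04191499230814 dist 0.022060070991791622 areas 102.484375 78.140625 9.5625
top rect ((627.4354858398438, -256.4410400390625), (27.322586059570312, 30.69027328491211), 45.19435501098633) ctr [399.98458598 169.92809273] [ 0.62763941 -0.25678127  0.085     ] tab [395.33705919 175.10406171] az deg 138.25902812687272 dist 0.021126240319910176 areas 95.953125 78.6875 6.203125
[243.92769696 251.79276138] [399.8713365  169.99466364] (array([ 0.62798097, -0.25699696,  0.08244562]), np.float64(0.00031959349611896895))
scene line 23.421875 9.108008 [0.53493147 0.05762083]
top line 28.796875 9.3330555 [0.53664313 0.05793386]
scene pad [416.84190559 187.73577118] 79.65625 [9.18670559 9.69486046]
top pad [212.60961723 191.25192261] 73.546875 [8.6979351  8.97701454]
(array([0.54426376, 0.27583183, 0.18016739]), np.float64(0.0008744823443259686))
```

Run:
```python
from m2 import *
def crop(n,x,y,w,h,k):
    f=C[n]["frame"][y:y+h,x:x+w,::-1]
    return cv2.resize(cv2.convertScaleAbs(f,alpha=1.6),(w*k,h*k),interpolation=cv2.INTER_CUBIC)
A=np.hstack([crop("scene",366,174,50,36,8),crop("scene",90,60,80,72,4)])
B=np.hstack([crop("top",240,170,50,36,8),crop("top",540,300,80,72,4)])
cv2.imwrite("pics/plate.png",np.vstack([A,B]))
```

```text
(no output)
```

View pics/plate.png

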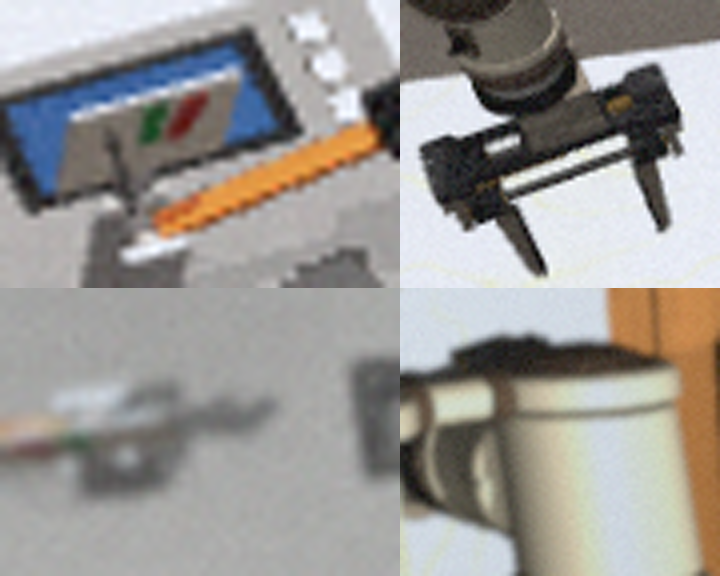

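The gripper body is wide along the closing line. The dial plate's top edge runs from scene (374,188) to (395,182). I'll check whether the body would hit it with a y-side grip.

Run:
```python
from m2 import *
a=np.radians(9.2);R=np.array([[np.cos(a),-np.sin(a)],[np.sin(a),np.cos(a)]])
W=np.array([.579,.065]);O=W-R@[0,-.1];print("O",O)
for p in((374.3,188.3),(395.5,182.3)): 
    for z in(.223,.19): print(z,R.T@(onz(C["scene"],p,z)[:2]-O))
for p in((199,188),(213,191)): pass
print("pad local",R.T@(np.array([.5443,.2758])-O))
# neighbours
h={n:hsv(C[n]["frame"]) for n in C}
for n,p in(("top",(431,221)),("top",(446,173)),("top",(380,238))): print(p,onz(C[n],p,.085)[:2])
```

```text
O [0.56301188 0.16371363]
0.223 [-0.01259994 -0.02391063]
0.19 [-0.03191685 -0.01223418]
0.223 [-0.01316415  0.04230827]
0.19 [-0.03249779  0.05594906]
pad local [-0.00055067  0.1136362 ]
(431, 221) [ 0.47543791 -0.34512155]
(446, 173) [ 0.61907436 -0.39343402]
(380, 238) [ 0.42484152 -0.19522019]
```

The plate stands at local x of about -13 mm and y from -24 to +42 mm, reaching 223 mm. A y-side grip would drive the 189 mm wide body into it near the bottom, so I'll grip across x instead (far cap side and tab end), which keeps the body clear of the dial.

Call:
{"name": "step_arm", "arguments": {"motion": [{"turn":-0.178,"gripper":91},{"turn":-0.178},{"turn":-0.176},{"dx":30,"dy":8},{"dx":45,"dy":12},{"dx":45,"dy":12},{"dx":45,"dy":12},{"dx":45,"dy":12},{"dx":45,"dy":12},{"dx":45,"dy":12},{"dx":45,"dy":12},{"dx":45,"dy":12}]}}

```text
validation failed for argument at $.mo...
```

Call:
{"name": "step_arm", "arguments": {"motion": [{"dx":45,"dy":12},{"dx":45,"dy":12},{"dx":30,"dy":8},{},{}]}}

```text
validation failed for argument at $.mo...
```

```bash
cat > d.py <<'E'
from h import *
import sys
from scipy.spatial.transform import Rotation as Ro
def delta(tx,ty,tz,taz):
    s=state();R=Ro.from_rotvec(s["ee_rot"]).as_matrix();p=s["tool_pos"]
    az=np.degrees(np.arctan2(R[1,0],R[0,0]))
    print("t",round(s["t"],2),"p",p.round(4),"az",az.round(2),"tilt",R[:,2].round(3),"F",np.round(s["force"],1),"w",round(s["gripper_width"],4),s["gripper_force"])
    print("turn",np.radians(-(taz-az)).round(4),"d mm",(R.T@(np.array([tx,ty,tz])-p)*1000).round(1))
if __name__=="__main__": delta(*map(float,sys.argv[1:5]))
E
python3 d.py .6231 -.2527 .250 48.7
```

```text
t 0.1 p [ 0.1796 -0.546   0.4038] az 18.21 tilt [-0.     0.002 -1.   ] F [-1.  -0.7 -0.3] w 0.092 0.0
turn -0.5322 d mm [ 512.8 -139.7  154.2]
```

Call:
{"name": "step_arm", "arguments": {"motion": [{"gripper":91,"dx":0,"dy":0,"dz":0,"turn":-0.178},{"gripper":91,"dx":0,"dy":0,"dz":0,"turn":-0.178},{"gripper":91,"dx":0,"dy":0,"dz":0,"turn":-0.176}]}}

```text
t: 0.48
tool_pos: [0.1796, -0.546, 0.4041]
ee_rot: [-2.857, -1.303, -0.001]
force: [0.9, -0.3, 0.0]
gripper_width: 0.0911
gripper_force: 0.0
```

Call:
{"name": "step_arm", "arguments": {"motion": [{"gripper":91,"dx":30,"dy":8,"dz":0,"turn":0},{"gripper":91,"dx":45,"dy":12,"dz":0,"turn":0},{"gripper":91,"dx":45,"dy":12,"dz":0,"turn":0},{"gripper":91,"dx":45,"dy":12,"dz":0,"turn":0},{"gripper":91,"dx":45,"dy":12,"dz":0,"turn":0},{"gripper":91,"dx":45,"dy":12,"dz":0,"turn":0},{"gripper":91,"dx":45,"dy":12,"dz":0,"turn":0},{"gripper":91,"dx":45,"dy":12,"dz":0,"turn":0},{"gripper":91,"dx":45,"dy":12,"dz":0,"turn":0},{"gripper":91,"dx":45,"dy":12,"dz":0,"turn":0},{"gripper":91,"dx":40,"dy":12,"dz":0,"turn":0},{"gripper":91,"dx":20,"dy":6,"dz":0,"turn":0}]}}

```text
t: 1.98
tool_pos: [0.6085, -0.2612, 0.4038]
ee_rot: [-2.86, -1.297, 0.001]
force: [0.0, -0.2, 0.8]
gripper_width: 0.091
gripper_force: 0.0
```

Call:
{"name": "step_arm", "arguments": {"motion": [{"gripper":91,"dx":0,"dy":0,"dz":20,"turn":0},{"gripper":91,"dx":0,"dy":0,"dz":20,"turn":0},{"gripper":91,"dx":0,"dy":0,"dz":0,"turn":0}]}}

```text
t: 2.35
tool_pos: [0.6055, -0.2631, 0.3608]
ee_rot: [-2.858, -1.291, 0.006]
force: [-0.2, -0.1, 0.5]
gripper_width: 0.0911
gripper_force: 0.0
```

```bash
python3 d.py .6231 -.2527 .250 48.7
```

```text
t 2.35 p [ 0.6055 -0.2631  0.3608] az 48.61 tilt [-0.006  0.004 -1.   ] F [-0.2 -0.1  0.5] w 0.0911 0.0
turn -0.0015 d mm [ 19.6   7.  110.7]
```

Call:
{"name": "step_arm", "arguments": {"motion": [{"gripper":91,"dx":19,"dy":6.5,"dz":20,"turn":0},{"gripper":91,"dx":0,"dy":0,"dz":20,"turn":0},{"gripper":91,"dx":0,"dy":0,"dz":0,"turn":0},{"gripper":91,"dx":0,"dy":0,"dz":0,"turn":0}]}}

```text
t: 2.85
tool_pos: [0.6241, -0.2534, 0.3252]
ee_rot: [2.862, 1.294, 0.0]
force: [-0.2, -0.3, -0.5]
gripper_width: 0.0911
gripper_force: 0.0
```

```bash
python3 d.py .6231 -.2527 .250 48.7
```

```text
t 2.85 p [ 0.6241 -0.2534  0.3252] az 48.65 tilt [ 0. -0. -1.] F [-0.2 -0.3 -0.5] w 0.0911 0.0
turn -0.0008 d mm [-0.1 -1.3 75.2]
```

Call:
{"name": "step_arm", "arguments": {"motion": [{"gripper":91,"dx":0,"dy":-1.2,"dz":25,"turn":0},{"gripper":91,"dx":0,"dy":0,"dz":25,"turn":0},{"gripper":91,"dx":0,"dy":0,"dz":20,"turn":0},{"gripper":91,"dx":0,"dy":0,"dz":5,"turn":0},{"gripper":91,"dx":0,"dy":0,"dz":0,"turn":0},{"gripper":91,"dx":0,"dy":0,"dz":0,"turn":0}]}}

```text
t: 3.6
tool_pos: [0.6241, -0.2524, 0.2511]
ee_rot: [2.861, 1.294, 0.002]
force: [0.7, 0.4, 0.7]
gripper_width: 0.0911
gripper_force: 0.0
```

```bash
python3 d.py .6231 -.2527 .250 48.7
python3 - <<'E'
from h import *
c=cam("scene");f=c["frame"][215:290,200:290,::-1]
cv2.imwrite("pics/g.png",cv2.resize(cv2.convertScaleAbs(f,alpha=1.6),None,fx=6,fy=6,interpolation=cv2.INTER_CUBIC))
E
```

```text
t 3.6 p [ 0.6241 -0.2524  0.2511] az 48.69 tilt [ 0.002 -0.001 -1.   ] F [0.7 0.4 0.7] w 0.0911 0.0
turn -0.0002 d mm [-0.9 -0.5  1.1]
```

View pics/g.png

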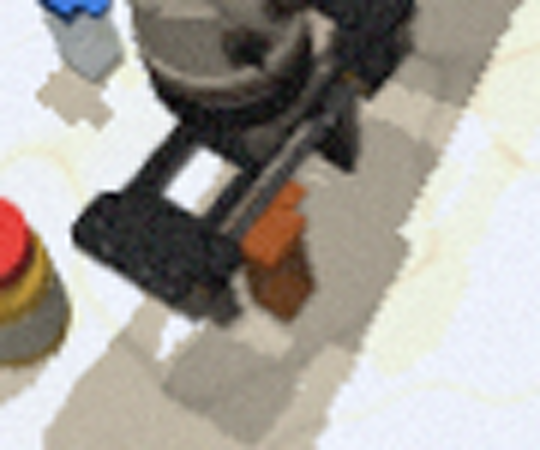

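The cell stands between the open fingers at about (275,245) in the crop, with the tab pointing at the far finger (345,150). I'll close gently.

Call:
{"name": "step_arm", "arguments": {"motion": [{"gripper":50,"dx":-0.8,"dy":-0.5,"dz":0,"turn":0},{"gripper":42,"dx":0,"dy":0,"dz":0,"turn":0},{"gripper":35,"dx":0,"dy":0,"dz":0,"turn":0},{"gripper":35,"dx":0,"dy":0,"dz":0,"turn":0},{"gripper":35,"dx":0,"dy":0,"dz":0,"turn":0},{"gripper":35,"dx":0,"dy":0,"dz":0,"turn":0},{"gripper":35,"dx":0,"dy":0,"dz":0,"turn":0},{"gripper":35,"dx":0,"dy":0,"dz":0,"turn":0}], "squeeze": 12}}

```text
t: 4.65
tool_pos: [0.6227, -0.2524, 0.2497]
ee_rot: [2.862, 1.295, -0.0]
force: [-0.2, -0.2, -0.2]
gripper_width: 0.0432
gripper_force: 12.0
```

The width reads 43.2 mm, which matches cap plus tab (43 mm). Lifting now.

Call:
{"name": "step_arm", "arguments": {"motion": [{"gripper":35,"dx":0,"dy":0,"dz":-5,"turn":0},{"gripper":35,"dx":0,"dy":0,"dz":-15,"turn":0},{"gripper":35,"dx":0,"dy":0,"dz":-20,"turn":0},{"gripper":35,"dx":0,"dy":0,"dz":-20,"turn":0},{"gripper":35,"dx":0,"dy":0,"dz":-20,"turn":0},{"gripper":35,"dx":0,"dy":0,"dz":-20,"turn":0},{"gripper":35,"dx":0,"dy":0,"dz":-20,"turn":0},{"gripper":35,"dx":0,"dy":0,"dz":-15,"turn":0},{"gripper":35,"dx":0,"dy":0,"dz":-5,"turn":0},{"gripper":35,"dx":0,"dy":0,"dz":0,"turn":0}], "squeeze": 18}}

```text
t: 5.9
tool_pos: [0.6227, -0.2523, 0.3896]
ee_rot: [-2.862, -1.295, 0.0]
force: [0.8, -0.6, -2.4]
gripper_width: 0.0426
gripper_force: 18.0
```

Call:
{"name": "step_arm", "arguments": {"motion": [{"gripper":35,"dx":0,"dy":0,"dz":0,"turn":-0.1},{"gripper":35,"dx":0,"dy":0,"dz":0,"turn":-0.15},{"gripper":35,"dx":0,"dy":0,"dz":0,"turn":-0.15},{"gripper":35,"dx":0,"dy":0,"dz":0,"turn":-0.15},{"gripper":35,"dx":0,"dy":0,"dz":0,"turn":-0.15},{"gripper":35,"dx":0,"dy":0,"dz":0,"turn":-0.13},{"gripper":35,"dx":0,"dy":0,"dz":0,"turn":-0.05},{"gripper":35,"dx":0,"dy":0,"dz":0,"turn":0}]}}

```text
t: 6.9
tool_pos: [0.6225, -0.2522, 0.3884]
ee_rot: [-2.037, -2.389, 0.0]
force: [0.7, -0.4, -0.9]
gripper_width: 0.0427
gripper_force: 18.0
```

```bash
python3 d.py .5726 .064 .40 99.2
```

```text
t 6.9 p [ 0.6225 -0.2522  0.3884] az 99.07 tilt [-0.002  0.001 -1.   ] F [ 0.7 -0.4 -0.9] w 0.0427 17.998101711273193
turn -0.0022 d mm [320.1   0.6 -11.1]
```

Call:
{"name": "step_arm", "arguments": {"motion": [{"gripper":35,"dx":15,"dy":0,"dz":0,"turn":0},{"gripper":35,"dx":30,"dy":0,"dz":0,"turn":0},{"gripper":35,"dx":40,"dy":0,"dz":0,"turn":0},{"gripper":35,"dx":40,"dy":0,"dz":0,"turn":0},{"gripper":35,"dx":40,"dy":0,"dz":0,"turn":0},{"gripper":35,"dx":40,"dy":0,"dz":0,"turn":0},{"gripper":35,"dx":40,"dy":0,"dz":0,"turn":0},{"gripper":35,"dx":40,"dy":0,"dz":0,"turn":0},{"gripper":35,"dx":25,"dy":0,"dz":0,"turn":0},{"gripper":35,"dx":10,"dy":0,"dz":0,"turn":0},{"gripper":35,"dx":0,"dy":0,"dz":0,"turn":0},{"gripper":35,"dx":0,"dy":0,"dz":0,"turn":0}]}}

```text
t: 8.4
tool_pos: [0.5721, 0.0629, 0.3897]
ee_rot: [2.039, 2.39, -0.0]
force: [0.6, 0.4, -1.5]
gripper_width: 0.0429
gripper_force: 18.0
```

```bash
python3 d.py .5726 .064 .40 99.2
python3 - <<'E'
from h import *
import pickle
o=[]
for n,(x,y,w,h) in(("scene",(300,150,100,100)),("top",(240,140,100,100))):
    c=cam(n);pickle.dump(c,open(n+"2.pkl","wb"));f=c["frame"][y:y+h,x:x+w,::-1]
    o.append(cv2.resize(cv2.convertScaleAbs(f,alpha=1.6),None,fx=4,fy=4,interpolation=cv2.INTER_CUBIC))
cv2.imwrite("pics/w.png",np.hstack(o))
E
```

```text
t 8.4 p [0.5721 0.0629 0.3897] az 99.05 tilt [ 0. -0. -1.] F [ 0.6  0.4 -1.5] w 0.0429 17.99835205078125
turn -0.0025 d mm [  1.    0.6 -10.3]
```

View pics/w.png

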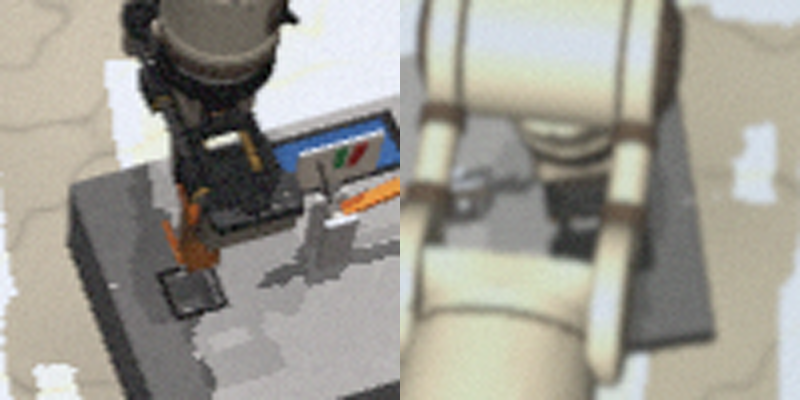

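The scene crop shows the amber cell hanging above the well, with its body bottom near crop (200,270) and the well at (195,290). I'll compare its visible corners with the prediction.

Run:
```python
from m2 import *
C["scene"]=c=pickle.load(open("scene2.pkl","rb"))
x0,y0=335,195;h=hsv(up("scene",x0,y0,x0+30,y0+28))
m=((h[...,0]<25)&(h[...,1]>95)).astype(np.uint8)
nn,l,st,ce=cv2.connectedComponentsWithStats(m);k=1+st[1:,4].argmax();m=l==k
y,x=np.nonzero(m);print(st[k]/K)
yy=y.max();print("lowest",unup((x[y>yy-4].mean(),yy),x0,y0))
for r in range(y.max()-40,y.max(),8): print(unup((0,r),x0,y0)[1],unup((x[y==r].min(),0),x0,y0)[0],unup((x[y==r].max(),0),x0,y0)[0])
a=np.radians(9.05);R=np.array([[np.cos(a),-np.sin(a)],[np.sin(a),np.cos(a)]])
ctr=np.array([.5721,.0629])+R@[.0065,0]
for b in((1,1),(1,-1),(-1,1),(-1,-1)):
    q=ctr+R@(np.array(b)*.0125); print(b,proj(c,[[*q,.1397],[*q,.2]]).round(1).tolist())
```

```text
[5.375000e+00 2.500000e-01 1.437500e+01 2.300000e+01 1.082875e+03]
lowest [347.24431818 217.6875    ]
212.6875 342.9375 354.1875
213.6875 343.1875 354.0625
214.6875 343.6875 354.0625
215.6875 346.1875 352.9375
216.6875 346.4375 350.5625
(1, 1) [[354.0, 216.1], [355.5, 205.4]]
(1, -1) [[346.0, 218.3], [347.3, 207.7]]
(-1, 1) [[351.1, 209.2], [352.5, 198.3]]
(-1, -1) [[343.2, 211.4], [344.3, 200.6]]
```

The prediction and the image agree within 1 px. Lowering in stages.

Call:
{"name": "step_arm", "arguments": {"motion": [{"gripper":35,"dx":1,"dy":0.6,"dz":10,"turn":-0.0025},{"gripper":35,"dx":0,"dy":0,"dz":15,"turn":0},{"gripper":35,"dx":0,"dy":0,"dz":10,"turn":0},{"gripper":35,"dx":0,"dy":0,"dz":5,"turn":0},{"gripper":35,"dx":0,"dy":0,"dz":5,"turn":0},{"gripper":35,"dx":0,"dy":0,"dz":5,"turn":0},{"gripper":35,"dx":0,"dy":0,"dz":5,"turn":0},{"gripper":35,"dx":0,"dy":0,"dz":5,"turn":0},{"gripper":35,"dx":0,"dy":0,"dz":0,"turn":0}]}}

```text
t: 9.62
tool_pos: [0.5723, 0.0647, 0.3292]
ee_rot: [-2.034, -2.393, 0.001]
force: [-0.2, -0.1, -0.4]
gripper_width: 0.0429
gripper_force: 18.0
```

```bash
python3 d.py .5726 .064 .2947 99.2
```

```text
t 9.62 p [0.5723 0.0647 0.3292] az 99.25 tilt [-0.001  0.    -1.   ] F [-0.2 -0.1 -0.4] w 0.0429 17.998369932174683
turn 0.0009 d mm [-0.8  0.2 34.5]
```

No contact force, and the base is 10 mm inside the well. Continuing.

Call:
{"name": "step_arm", "arguments": {"motion": [{"gripper":35,"dx":-0.6,"dy":0,"dz":5,"turn":0},{"gripper":35,"dx":0,"dy":0,"dz":5,"turn":0},{"gripper":35,"dx":0,"dy":0,"dz":5,"turn":0},{"gripper":35,"dx":0,"dy":0,"dz":5,"turn":0},{"gripper":35,"dx":0,"dy":0,"dz":5,"turn":0},{"gripper":35,"dx":0,"dy":0,"dz":4,"turn":0},{"gripper":35,"dx":0,"dy":0,"dz":3,"turn":0},{"gripper":35,"dx":0,"dy":0,"dz":0,"turn":0},{"gripper":35,"dx":0,"dy":0,"dz":0,"turn":0}]}}

```text
t: 10.75
tool_pos: [0.5726, 0.0641, 0.2979]
ee_rot: [2.035, 2.393, 0.0]
force: [-0.1, -0.4, -1.2]
gripper_width: 0.0428
gripper_force: 18.0
```

```bash
python3 d.py .5726 .064 .2947 99.2
```

```text
t 10.75 p [0.5726 0.0641 0.2979] az 99.25 tilt [ 0. -0. -1.] F [-0.1 -0.4 -1.2] w 0.0428 17.99830824136734
turn 0.0009 d mm [-0.1 -0.1  3.2]
```

Call:
{"name": "step_arm", "arguments": {"motion": [{"gripper":35,"dx":0,"dy":0,"dz":1.5,"turn":0},{"gripper":35,"dx":0,"dy":0,"dz":1.5,"turn":0},{"gripper":35,"dx":0,"dy":0,"dz":0.5,"turn":0},{"gripper":35,"dx":0,"dy":0,"dz":0,"turn":0},{"gripper":35,"dx":0,"dy":0,"dz":0,"turn":0}]}}

```text
t: 11.38
tool_pos: [0.5727, 0.0641, 0.2946]
ee_rot: [2.035, 2.393, 0.0]
force: [0.5, -1.3, 3.8]
gripper_width: 0.0426
gripper_force: 18.0
```

The floor is felt (about +5 N) at the expected height. I'll release and rise.

Call:
{"name": "step_arm", "arguments": {"motion": [{"gripper":46,"dx":0,"dy":0,"dz":0,"turn":0},{"gripper":55,"dx":0,"dy":0,"dz":0,"turn":0},{"gripper":65,"dx":0,"dy":0,"dz":0,"turn":0},{"gripper":75,"dx":0,"dy":0,"dz":0,"turn":0},{"gripper":75,"dx":0,"dy":0,"dz":0,"turn":0},{"gripper":75,"dx":0,"dy":0,"dz":0,"turn":0},{"gripper":75,"dx":0,"dy":0,"dz":-15,"turn":0},{"gripper":75,"dx":0,"dy":0,"dz":-30,"turn":0},{"gripper":75,"dx":0,"dy":0,"dz":-40,"turn":0},{"gripper":75,"dx":0,"dy":0,"dz":-40,"turn":0},{"gripper":75,"dx":0,"dy":0,"dz":-40,"turn":0},{"gripper":75,"dx":0,"dy":0,"dz":0,"turn":0}]}}

```text
t: 12.88
tool_pos: [0.5731, 0.0642, 0.4647]
ee_rot: [2.03, 2.388, 0.008]
force: [-0.1, -0.4, 0.3]
gripper_width: 0.0747
gripper_force: 0.0
```

```bash
python3 d.py .5444 .2770 .420 99.2
python3 - <<'E'
from h import *
import pickle
o=[]
for n,(x,y,w,h) in(("scene",(320,160,100,100)),("top",(240,140,100,100))):
    c=cam(n);pickle.dump(c,open(n+"3.pkl","wb"));f=c["frame"][y:y+h,x:x+w,::-1]
    o.append(cv2.resize(cv2.convertScaleAbs(f,alpha=1.6),None,fx=4,fy=4,interpolation=cv2.INTER_CUBIC))
cv2.imwrite("pics/r.png",np.hstack(o))
E
```

```text
t 12.88 p [0.5731 0.0642 0.4647] az 99.26 tilt [ 0.009 -0.001 -1.   ] F [-0.1 -0.4  0.3] w 0.0747 0.0
turn 0.0011 d mm [214.8   5.6  44.2]
```

View pics/r.png

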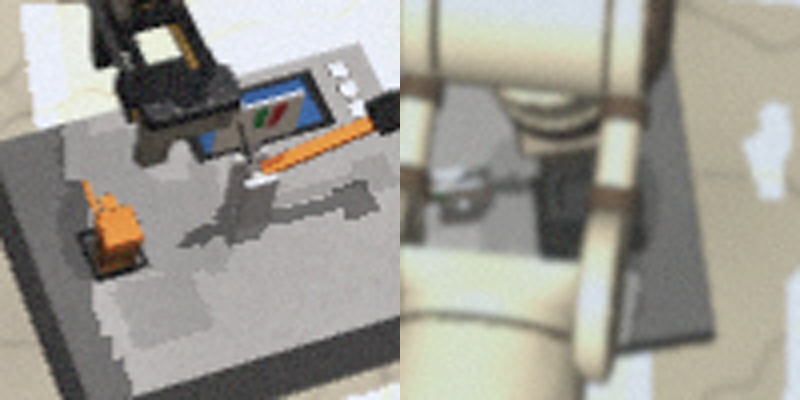

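The cell is seated, proud in its frame at crop (118,240), with the tab along the index line. Now I'll close the fingers and move over the pad.

Call:
{"name": "step_arm", "arguments": {"motion": [{"gripper":40,"dx":15,"dy":0,"dz":0,"turn":0},{"gripper":10,"dx":30,"dy":1,"dz":0,"turn":0},{"gripper":0,"dx":40,"dy":1,"dz":0,"turn":0},{"gripper":0,"dx":40,"dy":1,"dz":0,"turn":0},{"gripper":0,"dx":40,"dy":1,"dz":0,"turn":0},{"gripper":0,"dx":35,"dy":1,"dz":0,"turn":0},{"gripper":0,"dx":17,"dy":0,"dz":0,"turn":0},{"gripper":0,"dx":0,"dy":0,"dz":0,"turn":0},{"gripper":0,"dx":0,"dy":0,"dz":0,"turn":0}], "squeeze": 20}}

```text
t: 14.1
tool_pos: [0.5428, 0.2783, 0.4588]
ee_rot: [2.036, 2.392, -0.001]
force: [0.5, 0.8, 0.3]
gripper_width: 0.0003
gripper_force: 0.0
```

```bash
python3 d.py .5443 .2792 .345 99.2
```

```text
t 14.1 p [0.5428 0.2783 0.4588] az 99.2 tilt [-0.001 -0.001 -1.   ] F [0.5 0.8 0.3] w 0.0003 0.0
turn 0.0 d mm [  0.7   1.7 113.8]
```

Call:
{"name": "step_arm", "arguments": {"motion": [{"gripper":0,"dx":0.7,"dy":1.5,"dz":20,"turn":0},{"gripper":0,"dx":0,"dy":0,"dz":25,"turn":0},{"gripper":0,"dx":0,"dy":0,"dz":20,"turn":0},{"gripper":0,"dx":0,"dy":0,"dz":10,"turn":0},{"gripper":0,"dx":0,"dy":0,"dz":4,"turn":0},{"gripper":0,"dx":0,"dy":0,"dz":3,"turn":0},{"gripper":0,"dx":0,"dy":0,"dz":3,"turn":0},{"gripper":0,"dx":0,"dy":0,"dz":3,"turn":0},{"gripper":0,"dx":0,"dy":0,"dz":0,"turn":0},{"gripper":0,"dx":0,"dy":0,"dz":0,"turn":0}]}}

```text
t: 15.35
tool_pos: [0.5442, 0.2802, 0.3719]
ee_rot: [2.034, 2.393, 0.003]
force: [-0.1, 1.8, 4.6]
gripper_width: 0.0001
gripper_force: 1.9
```

```bash
python3 d.py .5443 .2792 .345 99.2
```

```text
t 15.35 p [0.5442 0.2802 0.3719] az 99.26 tilt [ 0.002  0.001 -1.   ] F [-0.1  1.8  4.6] w 0.0001 1.94233482798154
turn 0.001 d mm [-1.  -0.1 26.9]
```

Contact is made at a tip height of about 0.182 m, as expected. Pressing gradually.

Call:
{"name": "step_arm", "arguments": {"motion": [{"gripper":0,"dx":-0.5,"dy":0,"dz":4,"turn":0},{"gripper":0,"dx":0,"dy":0,"dz":4,"turn":0},{"gripper":0,"dx":0,"dy":0,"dz":4,"turn":0},{"gripper":0,"dx":0,"dy":0,"dz":4,"turn":0},{"gripper":0,"dx":0,"dy":0,"dz":4,"turn":0},{"gripper":0,"dx":0,"dy":0,"dz":3,"turn":0},{"gripper":0,"dx":0,"dy":0,"dz":2,"turn":0},{"gripper":0,"dx":0,"dy":0,"dz":0,"turn":0},{"gripper":0,"dx":0,"dy":0,"dz":0,"turn":0},{"gripper":0,"dx":0,"dy":0,"dz":0,"turn":0}]}}

```text
t: 16.6
tool_pos: [0.544, 0.28, 0.3465]
ee_rot: [-2.034, -2.393, -0.002]
force: [-1.6, 4.8, 6.4]
gripper_width: 0.0008
gripper_force: 3.0
```

```bash
python3 d.py .5443 .2792 .345 99.2
python3 - <<'E'
from h import *
c=cam("scene");f=c["frame"][150:250,320:450,::-1]
cv2.imwrite("pics/p.png",cv2.resize(cv2.convertScaleAbs(f,alpha=1.6),None,fx=6,fy=6,interpolation=cv2.INTER_CUBIC)[:600])
E
```

```text
t 16.6 p [0.544  0.28   0.3465] az 99.26 tilt [ 0.     0.002 -1.   ] F [-1.6  4.8  6.4] w 0.0008 2.9748199556343025
turn 0.001 d mm [-0.9  0.1  1.5]
```

View pics/p.png

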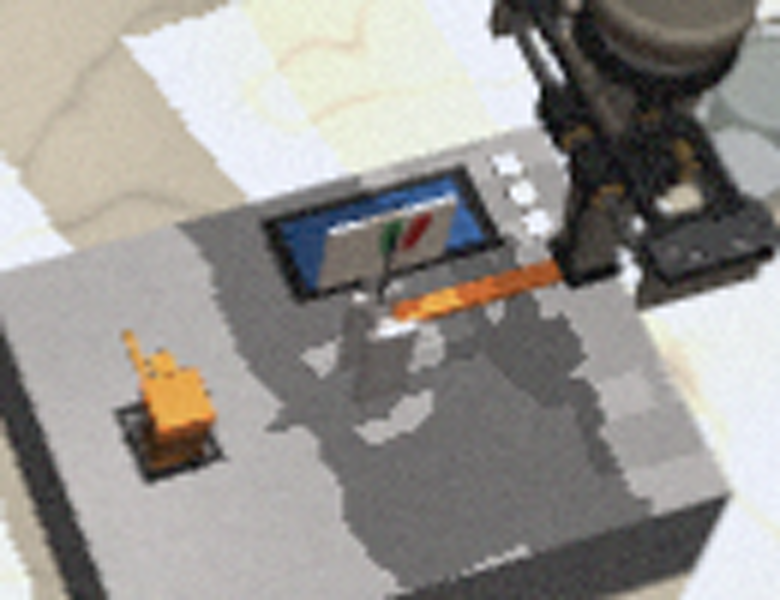

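The needle at crop (388,250) points into the green sector. The tip is at 0.1565 m with about 6.4 N, and the cell is home with its tab along the line. I'll hold briefly and hand in.

Call:
{"name": "step_arm", "arguments": {"motion": [{"gripper":0,"dx":0,"dy":0,"dz":0,"turn":0},{"gripper":0,"dx":0,"dy":0,"dz":0,"turn":0},{"gripper":0,"dx":0,"dy":0,"dz":0,"turn":0},{"gripper":0,"dx":0,"dy":0,"dz":0,"turn":0}]}}

```text
t: 17.15
tool_pos: [0.544, 0.28, 0.3465]
ee_rot: [-2.034, -2.393, -0.002]
force: [-0.4, 4.1, 6.5]
gripper_width: 0.0008
gripper_force: 3.0
```

```bash
python3 -c "
from h import *
s=state();print(s['tool_pos'],s['force']);print(ctrl.sign_off())"
```

```text
[0.54401898 0.28004403 0.34648706] [-0.38435058  4.12929778  6.49687519]
the job is handed in; nothing more can be done
None
```

I lowered the amber cell fully home with its tab on the index line and let it go, then handed in at about 17 s with the fingers holding the needle in the green at about 6.5 N; I gripped it across the tab end and opposite cap side, not the y sides, because the gripper body would have hit the dial plate, and sign-off returned no verdict.

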